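# Start the sample disperser and hold its prime button

## Robot

A 6-joint arm with a two-finger parallel gripper is mounted at the origin on the work surface. World frame = base frame: x ahead of the robot, y to its left, z up, the work surface at z = 0. Lengths are in m, angles in rad, forces in N, time in s.
With the tool pointing down it reaches from about 0.4 to 0.925 m from the base axis. Payload 12.5 kg.
Tool frame: the origin (TCP) lies where the fingers leave the gripper's body, on its centre line; the fingertips stand 78 mm ahead of it and the grasp point (between the pads) lies 59 mm ahead of it; z points along the fingers, y is the direction in which the jaws open and shut (so a half turn about z gives the same grasp; the last joint's range is limited). The gripper opens to 95 mm and grips with 3 to 60 N. Pads are 20 mm wide; open, the fingers measure 119 mm over their backs; the gripper's body (75 mm by 180 mm) begins 59 mm behind the grasp point.
Start: joints at [-1.439, 0.491, 1.559, -0, 1.092, -0.106], TCP at [0.147, -0.607, 0.292] pointing down, gripper open.
Joint ranges: [-3.1, 3.1], [-0.84, 2.19], [0.05, 2.79], [-1.13, 4.28], [0.06, 2.93], [-2.69, 2.69]. Speed limits (rad/s): [2.22, 2.22, 2.79, 3.14, 3.14, 3.14].

## Interface

Orientations are given as a unit quaternion [w, x, y, z].
In Python, from workcell import env gives the robot as it stands.
- The arm moves only by the tool servo_tool, never from a script. Its argument "targets" is a list of rows, each a list of 5 numbers: the opening, from 0 (shut) to 1 (fully open), then the shift along the world's x, y, z in mm, then the turn about the world's z in degrees. A call has exactly 10 rows; each row is the pose to reach, as a shift and turn from the pose measured when the call began; what a row does not reach only later rows make up. A row lasts 1/12 s, in which the tool goes at most 41.7 mm and 7.16 degrees, less where a joint would pass 70% of its speed; a pose out of reach is approached as far as the arm can. A call with a gripper value outside its range is refused whole. The fingers move at their own pace and stop on an object; "squeeze" is the grip in N (left out, the last holds). Time passes only in rows, so rows that repeat a pose let the fingers close, or fill a call up. It gives the time, the measured TCP pose, the force and the opening at its end, in the units of the state.
- env.observe(): the state, without advancing time (a new reading comes with each control period).
- env.get_image(name): name is "side" or "top" or "wrist"; returns (picture, depth): 384x512x3 uint8, red, green, blue; 384x512 float32, m along the optical axis (not along the pixel's ray), 0 where there is no reading.
- env.camera_params(name): a dict with "K" (3x3 intrinsics, pixels), "xyz" and "attitude" of the camera in the world; the wrist camera has in their place "tool_from_camera" (4x4, takes a point from camera to tool coordinates, whose origin is the TCP and whose axes are the flange's). Camera axes: x right, y down, z forward; pixel columns grow to the right and rows downward; lengths in m; the calibration is good to about 2 mm. A picture is of the moment at which its call begins: read the wrist's pose just before it. camera_params takes no time and is no camera call.
- env.hand_in(): hands the job in, once; it reports no verdict.
The state is a dict: "time": time; "joints": joint angles; "qd": joint speeds; "tau": joint torques, N m; "tool_pos": TCP position; "ee_rot": TCP orientation; "wrist_force": force on the tool from outside, world axes, zero at the start; "ft_torque": the same for the moment, N m; "opening": finger opening in m.
Only numpy, scipy, OpenCV 4.12 (cv2) and the standard library are available. Lean on these libraries where they do the work, as an engineer would, in place of code of your own. Each camera call takes 0.05 s, during which the arm holds its last target. There are 200 camera calls.

## Task

Start the sample disperser by pressing with your fingertips, in this order: on the grey mains box push the raised half of the big rocker fully down, then on the cream console push the long bar key fully in, then press the large round button fully down and keep it pressed: finish while still holding it down. Leave the small round key and the square key alone, and do not pick up, push aside or knock over anything that stands around.

Things in the scene. Friction and masses are not known exactly. Their poses are not given: they have to be found in the camera images.
- mains: Grey mains box fixed to the bench, left or right of the console and turned a little, 190 (x) by 170 (y) by 75 mm high; on top a rocker in a 3 mm high black frame, a low handle (at y = -68 mm, 21 mm high), a fuse cap and a vial. Origin: centre of its underside; z up. The rocker's pivot is at x = -35, y = 20, z = 87 mm in this frame.
- rocker_press (a point): Where to press: on the raised half's upper face, 22 mm from the pivot; moves with it. The grey rocker is 68 mm long (box x), 34 mm wide, two flat 34 mm halves in a shallow V. At the start the half at the box's -x side is raised (its end 11 mm above the pivot), the other level. Fully down, that half lies level at the pivot's height (this point sinks about 7 mm) and the other is raised.
- rocker (a joint): Angle of the rocker, rad: 0 off (half at -x raised), 0.32 fully on. Starts 0 to 0.04. Stays where it is left; it takes about 2 to 3 N at the press point.
- console: Cream control console fixed to the bench, 190 (x) by 250 (y) by 55 mm high, four grey keys on its flat top. Origin: centre of its underside; z up. In this frame (x, y in mm) the bar key is at (-45, 55), the large round button at (-45, -65), the small round key at (35, 5), the square key at (30, 85), the vial at about (40, -75).
- bar_key_top (a point): Centre of the top face of the long bar key, 22 (x) by 62 (y) mm. Its cap stands 14 mm above the console's top while up. The point moves with the key.
- bar_key (a joint): How far the bar key is pushed in, m: 0 out, 0.008 fully in. Starts 0 to 0.001. It stays where it is left; it takes about 3 N.
- round_key_top (a point): Centre of the top face of the large round button, 38 mm in diameter. Its cap stands 14 mm above the console's top while up. The point moves with the button.
- round_key (a joint): How far the large round button is pressed, m: 0 up, 0.006 fully down. Sprung: fully down takes 5 N, and it comes up when let go.
- small_key_top (a point): Centre of the top face of the small round key, 16 mm in diameter: leave alone. Its cap stands 14 mm above the console's top while up. 
- small_key (a joint): How far the small round key is pressed, m: 0 up, 0.006 fully down (3 N), sprung.
- square_key_top (a point): Centre of the top face of the square key, 20 by 20 mm: leave alone. Its cap stands 14 mm above the console's top while up. 
- square_key (a joint): How far the square key is pressed, m: 0 up, 0.006 fully down (3 N), sprung.
- vial_a: Loose amber vial, 26 mm diameter, 45 mm tall, standing on the console: bystander. Origin: centre of its underside.
- vial_b: Loose amber vial, 24 mm diameter, 40 mm tall, standing on the mains box at about x = 45, y = 10 mm in its frame: bystander. Origin: centre of its underside.
- reagent: Loose amber bottle, 64 mm diameter, 150 mm tall, beyond the work: bystander. Origin: centre of its underside.
- beaker: Loose white plastic beaker with a handle, 90 mm diameter, 110 mm tall, beyond the work: bystander. Origin: centre of its underside.
- remote: Loose white remote control lying flat, 150 by 48 by 20 mm, near the robot: bystander. Origin: centre of its underside.
- dish: Loose flat steel dish, 130 by 90 by 18 mm, beyond the work: bystander. Origin: centre of its underside.
- spatula: Loose spatula lying flat, 180 mm long, beyond the work: bystander. Origin: in its underside, near the middle.

How it is judged:
By the outcome, as a careful person would: the job done as asked, in the order asked, and still so for the second after the job is handed in, while the arm keeps its last pose, push and grip.
It also fails if it takes over 48 s, if anything falls off the work surface, if the arm or the gripper's body presses on something with over 40 N, if the wrist force passes 120 N, or if a joint passes its speed limit or range.

## Working session

There is one attempt and no reset: what is moved stays moved. The work goes in short steps, Python scripts to look and compute and a tool call to move; the robot and the scene stay as the last step left them, time stands still between calls to the robot, and variables do not carry over. Pictures are saved under pics/ and viewed, about 8 in all and at most 12, crops included, and the job is handed in when it is done.

Besides the shell and the picture viewer there is one more tool, called after "Emit:" as name([rows], argument=value, ...), one row to a line, values as JSON. servo_tool: Moves the arm, as the interface text tells. Its arguments: {"type":"object","properties":{"targets":{"type":"array","items":{"type":"array","items":{"type":"number"}}},"squeeze":{"type":"number"}},"required":["targets"]}

```bash
mkdir -p pics; ls
cat > h.py <<'E'
from workcell import env
import numpy as np, cv2
from scipy.spatial.transform import Rotation as R
def cam(n):
    p=env.camera_params(n); s=env.observe()
    if n=='wrist':
        T=np.eye(4);T[:3,:3]=R.from_quat(np.roll(s['ee_rot'],-1)).as_matrix();T[:3,3]=s['tool_pos']
        return np.array(p['K']),T@np.array(p['tool_from_camera'])
    a=np.array(p['attitude'],float);T=np.eye(4)
    T[:3,:3]=a if a.shape==(3,3) else R.from_quat(np.roll(a,-1)).as_matrix()
    T[:3,3]=p['xyz'];return np.array(p['K']),T
def shot(n,f):
    c=cam(n);im,d=env.get_image(n);cv2.imwrite(f'pics/{f}.png',im[:,:,::-1]);np.save(f'pics/{f}.npy',d)
    np.savez(f'pics/{f}.npz',K=c[0],T=c[1],d=d);return im,d,c
def ray(K,T,uv,z):
    r=T[:3,:3]@np.linalg.solve(K,[uv[0],uv[1],1]);return T[:3,3]+r*(z-T[2,3])/r[2]
def pts(K,T,d):
    v,u=np.mgrid[:d.shape[0],:d.shape[1]]
    c=np.stack([(u-K[0,2])/K[0,0]*d,(v-K[1,2])/K[1,1]*d,d],-1);return c@T[:3,:3].T+T[:3,3]
E
python3 - <<'E'
from h import *
for n in('top','side'):
    im,d,c=shot(n,n+'0');print(n,env.camera_params(n))
print(env.observe())
a=cv2.imread('pics/top0.png')
E
```

```text
pics
top {'K': array([[357.9728333 ,   0.        , 254.66716386],
       [  0.        , 357.9728333 , 195.63672085],
       [  0.        ,   0.        ,   1.        ]]), 'xyz': array([ 0.51592269, -0.02397998,  0.78271609]), 'attitude': array([-0.04880548,  0.71207007, -0.70018063,  0.01792583])}
side {'K': array([[493.98311032,   0.        , 258.6799966 ],
       [  0.        , 493.98311032, 190.41587967],
       [  0.        ,   0.        ,   1.        ]]), 'xyz': array([ 0.48556498, -0.79725603,  0.79071693]), 'attitude': array([-0.41200459,  0.9093939 , -0.05222187,  0.02297433])}
{'time': 0.1, 'joints': array([-1.43861546e+00,  4.91461690e-01,  1.55940343e+00,  1.10575136e-05,
        1.09170788e+00, -1.05579566e-01]), 'qd': array([ 0.00229759, -0.00137164, -0.00180925, -0.0002107 , -0.00082546,
        0.00026307]), 'tau': array([ 2.76505518e-03, -6.13622618e+01, -2.58605754e+01,  6.94230641e-02,
        4.70344350e-02, -5.77543142e-05]), 'tool_pos': array([ 0.14722075, -0.60725996,  0.29173837]), 'ee_rot': array([-4.90193443e-04,  9.92942249e-01,  1.18597853e-01, -1.61478705e-06]), 'wrist_force': array([-0.32759488,  0.1091648 , -0.48169842]), 'ft_torque': array([ 0.01870102, -0.01666363,  0.03633361]), 'opening': 0.09502850860396744}
```

View pics/top0.png

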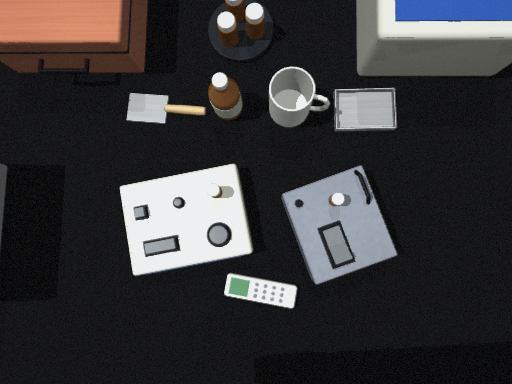

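View pics/side0.png

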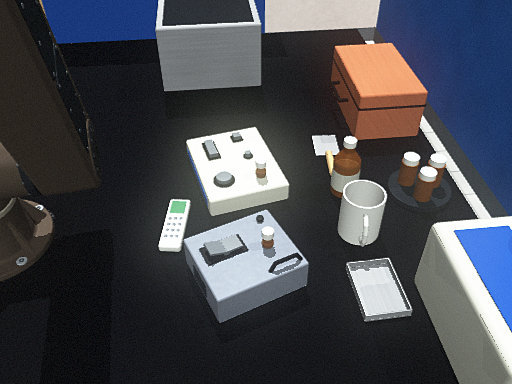

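The top view (world +x up, +y left) shows the console around (187,220), with the bar at (161,246) and the large button at (218,235). The mains box is around (338,225), with the rocker at (336,245) and its handle on the right. The side view confirms the layout, and the remote lies in front of both.

```bash
cat > m.py <<'E'
from h import *
for n,seeds in(('top0',dict(bar=(161,246),rnd=(218,235),rock=(336,245),small=(179,202))),('side0',dict(bar=(211,149),rnd=(224,179),rock=(224,246),small=(248,155)))):
    im=cv2.imread(f'pics/{n}.png');z=np.load(f'pics/{n}.npz');K,T,d=z['K'],z['T'],z['d'];P=pts(K,T,d)
    g=cv2.cvtColor(im,cv2.COLOR_BGR2GRAY)
    for nm,(u,v) in seeds.items():
        lo=85 if nm=='rock' else 150
        m=(g<lo).astype(np.uint8) if nm!='rock' else (g<75).astype(np.uint8)
        cs,_=cv2.findContours(m,cv2.RETR_EXTERNAL,cv2.CHAIN_APPROX_NONE)
        best=[c for c in cs if cv2.pointPolygonTest(c,(u,v),False)>=0]
        zm=np.median(P[v-2:v+3,u-2:u+3,2]); 
        o=[n,nm,'depth pt',P[v,u].round(4),'z',zm.round(4)]
        if best:
            r=cv2.minAreaRect(best[0]);o+=[np.round(r[0],1),np.round(r[1],1),'ray',ray(K,T,r[0],zm).round(4)]
        print(*o)
    for nm,(lo,hi),box in(('console',(.045,.062),(-.05,.35)),('mains',(.068,.0795),(-.4,-.03))):
        m=(P[...,2]>lo)&(P[...,2]<hi)&(P[...,0]>.3)&(P[...,0]<.68)&(P[...,1]>box[0])&(P[...,1]<box[1])
        m=cv2.morphologyEx(m.astype(np.uint8),cv2.MORPH_OPEN,np.ones((3,3)))
        c=max(cv2.findContours(m,cv2.RETR_EXTERNAL,cv2.CHAIN_APPROX_NONE)[0],key=cv2.contourArea)[:,0]
        q=P[c[:,1],c[:,0]];r=cv2.minAreaRect((q[:,:2]*1000).astype(np.float32));print(n,nm,np.round(r[0],1),np.round(r[1],1),round(r[2],1),'z',np.median(P[m>0][:,2]).round(4))
E
python3 m.py
```

```text
top0 bar depth pt [0.4795 0.1927 0.0715] z 0.0684 [255.5 191.5] [383. 511.] ray [0.5917 0.0064 0.0684]
top0 rnd depth pt [0.5034 0.0797 0.0677] z 0.0681 [255.5 191.5] [383. 511.] ray [0.5917 0.0064 0.0681]
top0 rock depth pt [ 0.4891 -0.1507  0.0841] z 0.0863 [255.5 191.5] [383. 511.] ray [0.5898 0.0056 0.0863]
top0 small depth pt [0.5681 0.1606 0.0689] z 0.0676 [255.5 191.5] [383. 511.] ray [0.5918 0.0064 0.0676]
top0 console [535.7 153.4] [190.2 250.2] 12.0 z 0.0543
top0 mains [ 530.4 -157.3] [190.1 169.5] 21.0 z 0.0741
side0 bar depth pt [0.4799 0.1854 0.0699] z 0.0702 [255.5 191.5] [383. 511.] ray [0.5709 0.0161 0.0702]
side0 rnd depth pt [0.5044 0.0644 0.0724] z 0.07 [255.5 191.5] [383. 511.] ray [0.5709 0.0163 0.07  ]
side0 rock depth pt [ 0.4917 -0.1548  0.0891] z 0.0891 [255.5 191.5] [383. 511.] ray [ 0.5686 -0.0053  0.0891]
side0 small depth pt [0.568  0.1567 0.0654] z 0.0652 [255.5 191.5] [383. 511.] ray [0.5714 0.0217 0.0652]
side0 console [533.7 150.5] [192.  252.8] 12.1 z 0.0567
side0 mains [ 529.1 -159.6] [190.9 172.6] 21.6 z 0.0765
```

Emit:
servo_tool([
  [0,22,31,0,1],
  [0,44,62,0,2],
  [0,66,93,0,3],
  [0,88,124,0,4],
  [0,110,155,0,5],
  [0,132,186,0,6],
  [0,154,217,0,7],
  [0,176,248,0,8],
  [0,198,279,0,8],
  [0,220,310,0,8],
], squeeze=20)

```text
time: 0.93
tool_pos: [0.3679, -0.2956, 0.2917]
ee_rot: [-0.001, 0.982, 0.188, -0.0]
wrist_force: [0.4, -0.4, -1.0]
opening: 0.0341
```

Emit:
servo_tool([
  [0,20,27,-10,0],
  [0,40,54,-20,0],
  [0,60,81,-30,0],
  [0,80,108,-40,0],
  [0,98,132,-40,0],
  [0,102,136,-40,0],
  [0,102,136,-40,0],
  [0,102,136,-40,0],
  [0,102,136,-40,0],
  [0,102,136,-40,0],
])

```text
time: 1.77
tool_pos: [0.4693, -0.1605, 0.2518]
ee_rot: [-0.0, 0.982, 0.187, -0.0]
wrist_force: [-1.2, -0.7, 0.3]
opening: 0.0001
```

Run:
```python
from h import *
im,d,(K,T)=shot('wrist','w1');s=env.observe()
print(s['time'],s['tool_pos'],R.from_quat(np.roll(s['ee_rot'],-1)).as_matrix().round(3),s['joints'],s['wrist_force'],s['opening'],T.round(3),K)
```

```text
1.8167 [ 0.46932388 -0.16047371  0.25180784] [[ 0.93   0.367 -0.   ]
 [ 0.367 -0.93   0.001]
 [ 0.    -0.001 -1.   ]] [-4.63010362e-01  3.60770331e-01  1.91672435e+00  9.65454202e-04
  8.64802635e-01  7.31439563e-01] [ 0.28001123 -0.20582562  0.38639352] 0.0007899473545388879 [[ 0.367 -0.895 -0.255  0.542]
 [-0.93  -0.353 -0.099 -0.134]
 [-0.002  0.274 -0.962  0.344]
 [ 0.     0.     0.     1.   ]] [[320.84977715   0.         255.89834941]
 [  0.         320.84977715 189.97880524]
 [  0.           0.           1.        ]]
```

View pics/w1.png

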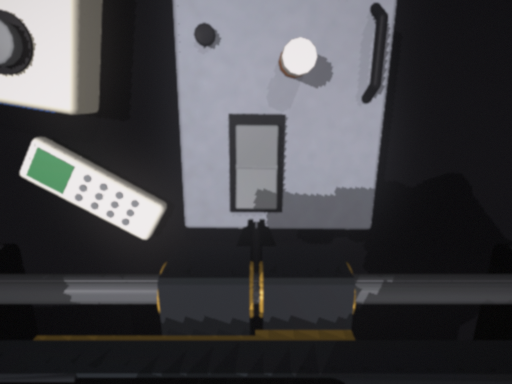

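The wrist view shows the rocker with its fold at about (257,168). The raised half runs down to about (257,208), columns 237–277. The closed fingertips are at about (258,222).

Run:
```python
from h import *
z=np.load('pics/w1.npz');K,T,d=z['K'],z['T'],z['d'];P=pts(K,T,d)
f=ray(K,T,(257,168),.087);e=ray(K,T,(257,208.5),.098);b=ray(K,T,(257,125),.087)
print(f,e,b,'tip',ray(K,T,(258,222),.174)); u=(f-e)[:2];u/=np.linalg.norm(u);print('yaw',np.degrees(np.arctan2(u[1],u[0])),'press',f[:2]-22e-3*u)
print([P[v,257].round(4) for v in(130,150,168,180,190,200,206)])
```

```text
[ 0.49177636 -0.15399669  0.087     ] [ 0.46285927 -0.16542025  0.098     ] [ 0.52383742 -0.14131229  0.087     ] tip [ 0.48010834 -0.15908693  0.174     ]
yaw 21.556257256505805 press [ 0.4713151  -0.16207982]
[array([ 0.5201, -0.1428,  0.0856]), array([ 0.5054, -0.1486,  0.0867]), array([ 0.4919, -0.1539,  0.0878]), array([ 0.483 , -0.1575,  0.0897]), array([ 0.4759, -0.1603,  0.0927]), array([ 0.4683, -0.1633,  0.0936]), array([ 0.4639, -0.165 ,  0.0952])]
```

Emit:
servo_tool([
  [0,1,-1,-20,0],
  [0,1,-1,-40,0],
  [0,1,-1,-60,0],
  [0,1,-1,-72,0],
  [0,1,-1,-76,0],
  [0,1,-1,-79,0],
  [0,1,-1,-81,0],
  [0,1,-1,-83,0],
  [0,1,-1,-85,0],
  [0,1,-1,-86,0],
])

```text
time: 2.65
tool_pos: [0.4705, -0.1617, 0.1662]
ee_rot: [-0.0, 0.982, 0.187, 0.0]
wrist_force: [-0.8, -0.7, 0.9]
opening: 0.0006
```

Emit:
servo_tool([
  [0,0,0,-0.5,0],
  [0,0,0,-0.5,0],
  [0,0,0,-1,0],
  [0,0,0,-1,0],
  [0,0,0,-1,0],
  [0,0,0,-1,0],
  [0,0,0,-1,0],
  [0,0,0,-1,0],
  [0,0,0,-1,0],
  [0,0,0,-1,0],
])

```text
time: 3.48
tool_pos: [0.4706, -0.1617, 0.1652]
ee_rot: [-0.0, 0.982, 0.187, 0.0]
wrist_force: [-0.6, -0.2, 1.3]
opening: 0.0002
```

Emit:
servo_tool([
  [0,0,0,-0.5,0],
  [0,0,0,-0.5,0],
  [0,0,0,-1,0],
  [0,0,0,-1,0],
  [0,0,0,-1,0],
  [0,0,0,-1,0],
  [0,0,0,-1,0],
  [0,0,0,-1,0],
  [0,0,0,-1,0],
  [0,0,0,-1,0],
])

```text
time: 4.32
tool_pos: [0.4706, -0.1617, 0.1648]
ee_rot: [0.0, 0.982, 0.187, 0.001]
wrist_force: [-2.5, 1.0, 11.1]
opening: 0.0003
```

Emit:
servo_tool([
  [0,0,0,-0.5,0],
  [0,0,0,-0.5,0],
  [0,0,0,-1,0],
  [0,0,0,-1,0],
  [0,0,0,-1,0],
  [0,0,0,-1,0],
  [0,0,0,-1,0],
  [0,0,0,-1,0],
  [0,0,0,-1,0],
  [0,0,0,-1,0],
])

```text
time: 5.15
tool_pos: [0.4705, -0.1616, 0.1647]
ee_rot: [0.0, 0.982, 0.187, 0.001]
wrist_force: [-4.3, 0.7, 16.8]
opening: 0.0003
```

Hard stop reached: 17 N with the tips at 86.8 mm. I'll lift and check.

Emit:
servo_tool([
  [0,0,0,20,0],
  [0,0,0,50,0],
  [0,0,0,85,0],
  [0,0,20,100,-2],
  [0,0,40,100,-4],
  [0,0,40,100,-6],
  [0,0,40,100,-8],
  [0,0,40,100,-9],
  [0,0,40,100,-9],
  [0,0,40,100,-9],
])

```text
time: 5.98
tool_pos: [0.4705, -0.1217, 0.2646]
ee_rot: [0.0, 0.994, 0.11, 0.001]
wrist_force: [-0.2, 0.6, 0.3]
opening: 0.0007
```

Run:
```python
from h import *
im,d,(K,T)=shot('wrist','w2');s=env.observe()
P=pts(K,T,d)
def proj(p):
    q=K@(T[:3,:3].T@(np.array(p)-T[:3,3]));return (q[:2]/q[2])
a=np.radians(21.4);u=np.array([np.cos(a),np.sin(a)]);f=np.array([.4913,-.1535])
for t in(-30,-26,-22,-18,-10,0,10,20,26,30):
    x=f+u*t/1e3;v=proj([*x,.088]).round().astype(int)
    print(t,v,P[v[1]-1:v[1]+2,v[0]-3:v[0]+4,2].mean().round(4) if 0<=v[1]<384 else '')
```

```text
-30 [300 210] 0.085
-26 [299 205] 0.0991
-22 [298 201] 0.086
-18 [298 197] 0.0863
-10 [297 188] 0.0862
0 [295 177] 0.0862
10 [294 166] 0.0892
20 [293 154] 0.093
26 [292 147] 0.0946
30 [291 142] 0.1087
```

View pics/w2.png

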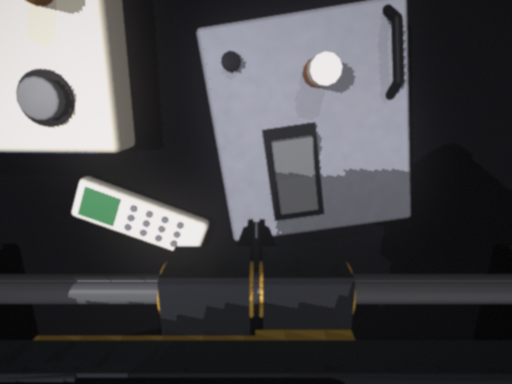

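The rocker is on: its near half is level at about 86 mm and the far half is raised. Next, the bar key.

Emit:
servo_tool([
  [0,0,36,0,0],
  [0,1,72,0,0],
  [0,2,108,0,0],
  [0,3,144,0,0],
  [0,4,180,0,0],
  [0,5,216,0,0],
  [0,6,252,0,0],
  [0,7,285,0,0],
  [0,9,310,0,0],
  [0,9,317,0,0],
])

```text
time: 6.87
tool_pos: [0.4796, 0.198, 0.2644]
ee_rot: [0.0, 0.994, 0.111, 0.001]
wrist_force: [-0.3, -1.3, 0.4]
opening: 0.0004
```

Run:
```python
from h import *
im,d,(K,T)=shot('wrist','w3');s=env.observe();print(s['time'],s['tool_pos'],s['ee_rot'],s['wrist_force'])
```

```text
6.9167 [0.4794523  0.19745479 0.26426236] [1.94066614e-04 9.93818879e-01 1.11011225e-01 7.10957562e-04] [-0.85126197 -0.5327511  -0.50725577]
```

View pics/w3.png

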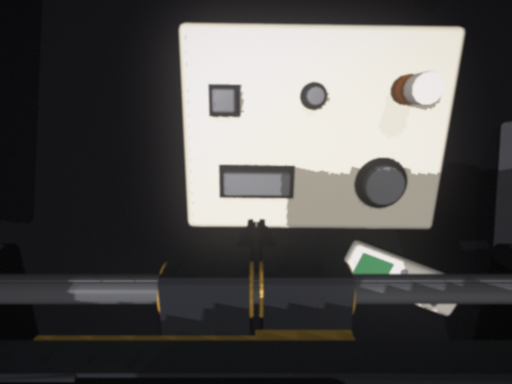

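In this view the bar cap's top is centred at about (256.5,184) and the large button's top at about (384,185).

Run:
```python
from h import *
z=np.load('pics/w3.npz');K,T,d=z['K'],z['T'],z['d'];P=pts(K,T,d)
for u,v in((256,184),(384,185)): print(ray(K,T,(u,v),.069),P[v,u], np.median(P[v-4:v+5,u-8:u+9,2]))
```

```text
[0.48209006 0.19703153 0.069     ] [0.48199905 0.19701096 0.06864495] 0.06820562574753242
[0.5073215  0.08115868 0.069     ] [0.5072794  0.08104346 0.06875018] 0.06821873697096925
```

Emit:
servo_tool([
  [0,1.5,-1,-25,0],
  [0,1.5,-1,-50,0],
  [0,1.5,-1,-75,0],
  [0,1.5,-1,-95,0],
  [0,1.5,-1,-108,0],
  [0,1.5,-1,-114,0],
  [0,1.5,-1,-117,0],
  [0,1.5,-1,-120,0],
  [0,1.5,-1,-122,0],
  [0,1.5,-1,-124,0],
])

```text
time: 7.75
tool_pos: [0.4812, 0.1962, 0.1409]
ee_rot: [0.0, 0.994, 0.111, 0.001]
wrist_force: [-1.0, -1.4, 2.1]
opening: 0.0008
```

Emit:
servo_tool([
  [0,0,0,-0.5,0],
  [0,0,0,-1,0],
  [0,0,0,-1,0],
  [0,0,0,-1.5,0],
  [0,0,0,-1.5,0],
  [0,0,0,-1.5,0],
  [0,0,0,-1.5,0],
  [0,0,0,-1.5,0],
  [0,0,0,-1.5,0],
  [0,0,0,-1.5,0],
])

```text
time: 8.58
tool_pos: [0.4814, 0.1963, 0.1395]
ee_rot: [0.0, 0.994, 0.111, 0.002]
wrist_force: [1.9, -1.4, 1.9]
opening: 0.0008
```

Emit:
servo_tool([
  [0,0,0,-0.5,0],
  [0,0,0,-0.5,0],
  [0,0,0,-1,0],
  [0,0,0,-1,0],
  [0,0,0,-1,0],
  [0,0,0,-1,0],
  [0,0,0,-1,0],
  [0,0,0,-1,0],
  [0,0,0,-1,0],
  [0,0,0,-1,0],
])

```text
time: 9.42
tool_pos: [0.4814, 0.1963, 0.1388]
ee_rot: [0.0, 0.994, 0.111, 0.002]
wrist_force: [-0.3, -1.7, 6.3]
opening: 0.0003
```

Emit:
servo_tool([
  [0,0,0,-0.5,0],
  [0,0,0,-0.5,0],
  [0,0,0,-1,0],
  [0,0,0,-1,0],
  [0,0,0,-1,0],
  [0,0,0,-1,0],
  [0,0,0,-1,0],
  [0,0,0,-1,0],
  [0,0,0,-1,0],
  [0,0,0,-1,0],
])

```text
time: 10.25
tool_pos: [0.4814, 0.1963, 0.1386]
ee_rot: [0.0, 0.994, 0.111, 0.002]
wrist_force: [-1.6, -2.9, 15.0]
opening: 0.0005
```

The bar key is at its stop (15 N, tips at 60.6 mm). I'll lift, move over the large button and check with the camera.

Emit:
servo_tool([
  [0,0,0,20,0],
  [0,0,0,50,0],
  [0,0,0,75,0],
  [0,8,-38,85,0],
  [0,16,-76,85,0],
  [0,22,-106,85,0],
  [0,24.5,-116,85,0],
  [0,24.5,-116,85,0],
  [0,24.5,-116,85,0],
  [0,24.5,-116,85,0],
])

```text
time: 11.08
tool_pos: [0.5055, 0.0812, 0.2233]
ee_rot: [-0.0, 0.994, 0.111, 0.002]
wrist_force: [-0.8, -0.4, -0.0]
opening: 0.0002
```

Run:
```python
from h import *
im,d,(K,T)=shot('wrist','w4');s=env.observe();print(s['time'],s['tool_pos'],s['wrist_force'])
P=pts(K,T,d)
for nm,p in dict(bar=(.481,.196,.061),bar2=(.478,.212,.061),con=(.52,.15,.055),rnd=(.506,.08,.069),rnd2=(.512,.08,.069)).items():
    q=K@(T[:3,:3].T@(np.array(p)-T[:3,3]));u,v=(q[:2]/q[2]).round().astype(int);print(nm,u,v,np.median(P[v-3:v+4,u-4:u+5,2]) if 0<=v<384 and 4<u<508 else '')
```

```text
11.1333 [0.50554479 0.08142069 0.22333291] [-0.26281816 -0.85827748 -0.26900007]
bar 112 195 0.060293189949426285
bar2 93 195 0.060579793817226
con 176 161 0.05439244724247472
rnd 256 200 0.06827124791747466
rnd2 257 193 0.06839479713835236
```

View pics/w4.png

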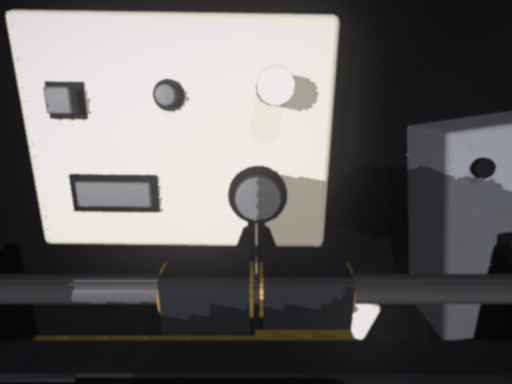

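The bar cap is now only about 6 mm above the console, so it is fully in. The button's cap is centred at about (258,197), right under the tips. I'll press it now.

Emit:
servo_tool([
  [0,1.5,-1,-20,0],
  [0,1.5,-1,-40,0],
  [0,1.5,-1,-58,0],
  [0,1.5,-1,-68,0],
  [0,1.5,-1,-73,0],
  [0,1.5,-1,-76,0],
  [0,1.5,-1,-78,0],
  [0,1.5,-1,-80,0],
  [0,1.5,-1,-82,0],
  [0,1.5,-1,-83,0],
])

```text
time: 11.97
tool_pos: [0.5072, 0.0806, 0.1408]
ee_rot: [-0.0, 0.994, 0.112, 0.002]
wrist_force: [-1.5, 3.4, 11.0]
opening: 0.0005
```

Emit:
servo_tool([
  [0,0,0,-0.5,0],
  [0,0,0,-0.5,0],
  [0,0,0,-1,0],
  [0,0,0,-1,0],
  [0,0,0,-1,0],
  [0,0,0,-1,0],
  [0,0,0,-1,0],
  [0,0,0,-1,0],
  [0,0,0,-1,0],
  [0,0,0,-1,0],
])

```text
time: 12.8
tool_pos: [0.5072, 0.0806, 0.1407]
ee_rot: [-0.0, 0.994, 0.111, 0.003]
wrist_force: [-4.0, 1.2, 11.8]
opening: 0.0006
```

Emit:
servo_tool([
  [0,0,0,-0.5,0],
  [0,0,0,-0.5,0],
  [0,0,0,-1,0],
  [0,0,0,-1,0],
  [0,0,0,-1,0],
  [0,0,0,-1,0],
  [0,0,0,-1,0],
  [0,0,0,-1,0],
  [0,0,0,-1,0],
  [0,0,0,-1,0],
])

```text
time: 13.63
tool_pos: [0.5072, 0.0806, 0.1408]
ee_rot: [-0.0, 0.994, 0.111, 0.003]
wrist_force: [-4.2, 1.6, 12.9]
opening: 0.0004
```

Run:
```python
from h import *
shot('side','s5');print(env.observe()['wrist_force'],env.observe()['tool_pos'])
```

```text
[-4.99956867  1.12904924 12.49054734] [0.50714142 0.08062805 0.14076905]
```

View pics/s5.png

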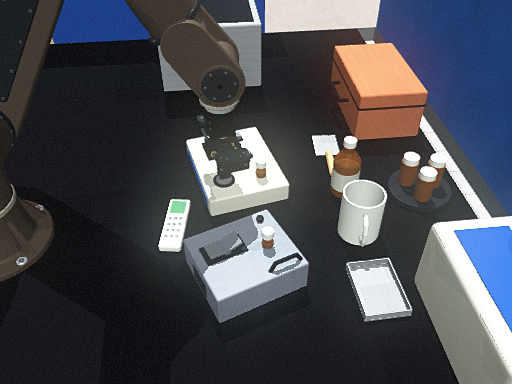

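The side view shows the fingers on the large button at (224,180), the rocker flipped, and the vials, remote, bottle and beaker where they were. Handing in.

```bash
python3 -c "
from workcell import env
print(env.hand_in())"
```

```text
the job is handed in; nothing more can be done
None
```

I pressed the rocker, then the bar key, then the large round button, and handed the job in at about 14 s with the button still held down.

| Control | Force at its stop | Fingertip height | Check |
|---|---|---|---|
| Rocker | 17 N | 86.8 mm | Wrist depth shows the -x half level at about 86 mm and the other half raised |
| Bar key | 15 N | 60.6 mm | Wrist depth shows its top about 6 mm above the console, so fully in |
| Large round button | about 12.5 N held (full press needs 5 N) | 62.8 mm, against 63 mm expected | Read from force and fingertip height only, as the fingers cover it |

In the last side view, nothing standing around had moved. I did not measure the small and square keys after the last press; the fingers stayed clear of both. None of the checks failed. The top and side views differed by 2–3 mm in position, so I used close wrist-camera views to set the press points.

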